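# Gauge the vise opening with spacer blocks

### The arm

A 6-joint arm with a two-finger parallel gripper is mounted at the origin on the work surface. World frame = base frame: x ahead of the robot, y to its left, z up, the work surface at z = 0. Lengths are in mm, angles in rad, forces in N, time in s.
With the tool pointing down it reaches from about 300 to 775 mm from the base axis. Payload 14.6 kg.
Tool frame: the origin (TCP) lies at the very end of the fingers, on their centre line; the grasp point (between the pads) lies 19 mm behind it; z points along the fingers, y is the direction in which the jaws open and shut (so a half turn about z gives the same grasp; the last joint's range is limited). The gripper opens to 94 mm and grips with 3 to 60 N. Pads are 16 mm wide; open, the fingers measure 119 mm over their backs; the gripper's body (75 mm by 177 mm) begins 78 mm behind the grasp point.
Start: joints at [1.035, 0.3, 1.521, -0, 1.321, -0.067], TCP at [248.495, 490.652, 205.446] pointing down, gripper open.
Joint ranges: [-3.03, 3.03], [-0.79, 2.21], [0.23, 2.52], [-1.04, 4.18], [0, 3.07], [-2.55, 2.55]. Speed limits (rad/s): [2.22, 2.22, 2.57, 3.14, 3.14, 3.14].

### API

Orientations are given as [roll, pitch, yaw] about the fixed x, y, z axes, in that order (R = Rz(yaw) Ry(pitch) Rx(roll)).
In Python, from cell import manip gives the robot as it stands.
- The arm moves only by the shell command python3 -m pendant 'ROWS' [FORCE]. ROWS is JSON, a list of rows, each an object with "claw": the finger opening in m, from 0 to 0.094; "delta_pos": the shift along the tool's x, y, z in m, a list of three; "rotation": the turn, a rotation vector about the tool's x, y, z in rad, a list of three. A call has 1 to 10 rows; each row is the pose to reach, as a shift and turn from the pose measured when the call began, along the tool's axes at that moment; what a row does not reach only later rows make up. A row lasts 1/8 s, in which the tool goes at most 62.5 mm and 10.7 degrees, less where a joint would pass 70% of its speed; a pose out of reach is approached as far as the arm can. A call with a gripper value outside its range is refused whole. The fingers move at their own pace and stop on an object; FORCE is the grip in N (left out, the last holds). Time passes only in rows, so rows that repeat a pose let the fingers close. It gives the time, the measured TCP pose, the force and the opening at its end, in the units of the state.
- manip.read_state(): the state, without advancing time (a new reading comes with each control period).
- manip.camera(name): name is "side" or "top" or "wrist"; returns the picture (384x512x3 uint8, red, green, blue); there is no depth.
- manip.camera_model(name): a dict with "fx", "fy", "cx", "cy" (pixels), "cam_to_world" (4x4, takes a point from camera to world coordinates); the wrist camera has in their place "T_tool_cam" (4x4, takes a point from camera to tool coordinates, whose origin is the TCP and whose axes are the flange's). Camera axes: x right, y up, looking along -z (the intrinsics and any distortion apply to the point x, -y, -z); pixel columns grow to the right and rows downward; lengths in mm; the calibration is good to about 2 mm. The wrist camera is an equidistant fisheye: a pixel r from the principal point sees the ray r / f radians off the axis. A picture is of the moment at which its call begins: read the wrist's pose just before it. camera_model takes no time and is no camera call.
- manip.sign_off(): hands the job in, once; it reports no verdict.
The state is a dict: "clock": time; "joints": joint angles; "qd": joint speeds; "effort": joint torques, N m; "eef_pos": TCP position; "eef_rot": TCP orientation; "wrist_force": force on the tool from outside, world axes, zero at the start; "moment": the same for the moment, N m; "finger_gap": finger opening in mm.
Only numpy, scipy, OpenCV 4.12 (cv2) and the standard library are available. Lean on these libraries where they do the work, as an engineer would, in place of code of your own. Each camera call takes 0.05 s, during which the arm holds its last target.

### The job

Gauge how wide the bench vise stands open: of the three upright aluminium spacer blocks, find the thickest one that goes between the brass soft jaws and leave it standing upright in the gap near the middle of the jaws, its thickness across the gap and its foot fully home on the vise's bed. The other two blocks must be left standing on the bench.

Things in the scene. Friction and masses are not known exactly. Their poses are not given: they have to be found in the camera images.
- vise: cast-iron bench vise with brass soft jaws, fixed to the bench. Origin: at bench level, straight below the middle of the fixed jaw's brass face; z up. The jaws are 90 mm wide along x; the gap opens from the fixed jaw towards -y. The flat bed at the bottom of the gap (64 mm wide in x) is 60 mm above the bench, the jaw tops are 100 mm above it, so the gap is 40 mm deep. The jaw faces are upright for the lower 28 mm; in the top 12 mm each slopes back by 7 mm, as a lead-in.
- jaw: the vise's other jaw, locked at one of three stops along the slide: it does not move in the task. Origin: middle of the lower edge of its brass face, on the bed, 60 mm above the bench; axes parallel to the vise's. In the vise's frame its y is minus the gap: 19, 32 or 45 mm of opening, each 7 mm more than one of the blocks' thickness. Its body reaches 57 mm beyond its face, the screw and its cross handle to 116 mm.
- block_thin: the thinnest of three plain grey aluminium spacer blocks standing upright on the bench: 12 mm thick (its own y axis), 52 mm wide (x), 80 mm high (z). Origin: centre of its underside.
- block_middle: the middle one of three plain grey aluminium spacer blocks standing upright on the bench: 25 mm thick (its own y axis), 52 mm wide (x), 80 mm high (z). Origin: centre of its underside.
- block_thick: the thickest of three plain grey aluminium spacer blocks standing upright on the bench: 38 mm thick (its own y axis), 52 mm wide (x), 80 mm high (z). Origin: centre of its underside.
Things that resemble listed ones, but are neither listed nor needed, are in the scene too. What is shaped like the block_thin but blue is not meant. Leave any orange look-alike of the block_middle alone.

How it is judged (in metres and radians):
At the end, for the whole second after the job is handed in: The thickest block that fits (12 mm in a 19 mm gap, 25 in 32, 38 in 45) rests in the gap, foot within 6 mm of the bed, within 25 mm of the jaws' middle, thickness across the gap within 15 degrees, upright within 11; the other two stand on the bench, upright within 8 degrees (((y of jaw in the frame of vise between -0.025 and -0.013 m and z of block_thin in the frame of vise between 0.054 and 0.066 m and x of block_thin in the frame of vise between -0.025 and 0.025 m and y of block_thin in the frame of vise below 0 m and y of block_thin in the frame of jaw above 0 m and angle between the y axis of block_thin and the y axis of vise, either way round below 0.26 rad and angle between block_thin's own z axis and vertical below 0.2 rad and linear speed of block_thin below 0.02 m/s and angle between each of block_middle, block_thick's own z axis and vertical below 0.15 rad and height (world z) of block_middle between -0.008 and 0.012 m and height (world z) of block_thick between -0.008 and 0.012 m) or (y of jaw in the frame of vise between -0.038 and -0.026 m and z of block_middle in the frame of vise between 0.054 and 0.066 m and x of block_middle in the frame of vise between -0.025 and 0.025 m and y of block_middle in the frame of vise below 0 m and y of block_middle in the frame of jaw above 0 m and angle between the y axis of block_middle and the y axis of vise, either way round below 0.26 rad and angle between block_middle's own z axis and vertical below 0.2 rad and linear speed of block_middle below 0.02 m/s and angle between each of block_thin, block_thick's own z axis and vertical below 0.15 rad and height (world z) of block_thin between -0.008 and 0.012 m and height (world z) of block_thick between -0.008 and 0.012 m) or (y of jaw in the frame of vise between -0.051 and -0.039 m and z of block_thick in the frame of vise between 0.054 and 0.066 m and x of block_thick in the frame of vise between -0.025 and 0.025 m and y of block_thick in the frame of vise below 0 m and y of block_thick in the frame of jaw above 0 m and angle between the y axis of block_thick and the y axis of vise, either way round below 0.26 rad and angle between block_thick's own z axis and vertical below 0.2 rad and linear speed of block_thick below 0.02 m/s and angle between each of block_thin, block_middle's own z axis and vertical below 0.15 rad and height (world z) of block_thin between -0.008 and 0.012 m and height (world z) of block_middle between -0.008 and 0.012 m))); the robot touches nothing.
It also fails if it takes over 35 s, if anything falls off the work surface, if the arm or the gripper's body presses on something with over 40 N, if the wrist force passes 120 N, or if a joint passes its speed limit or range.

## Working session

There is one attempt and no reset: what is moved stays moved. The work goes in short steps, Python scripts to look and compute and a shell command to move; the robot and the scene stay as the last step left them, time stands still between calls to the robot, and variables do not carry over. Pictures are saved under pics/ and viewed, and the job is handed in when it is done.

```bash
ls; mkdir -p pics; python3 - <<'E'
from cell import manip
import cv2
print(manip.read_state())
for n in ["side","top","wrist"]:
    im=manip.camera(n); cv2.imwrite(f"pics/{n}0.png",im[:,:,::-1])
    print(n,manip.camera_model(n))
E
```

```text
pics
{'clock': 0.0, 'joints': array([ 1.03543740e+00,  3.00452780e-01,  1.52160966e+00, -2.43329309e-05,
        1.32067866e+00, -6.65893996e-02]), 'qd': array([-1.85863142e-05, -6.60910849e-04, -1.39492756e-03, -3.84605139e-04,
        4.37589761e-04,  1.28018741e-03]), 'effort': array([-7.10503482e-04, -5.31806803e+01, -3.52747250e+01,  7.07675633e-02,
        2.43817287e-02, -5.17507726e-05]), 'eef_pos': array([248.34919059, 490.43474782, 204.88428724]), 'eef_rot': array([-3.14044519e+00, -5.29011216e-05,  2.67282914e+00]), 'wrist_force': array([ 0.80132558, -0.51864982, -0.0551179 ]), 'moment': array([-0.05016034,  0.00239392,  0.0647105 ]), 'finger_gap': 93.64668835813225}
side {'fx': 479.9336365240915, 'fy': 479.9336365240915, 'cx': 251.77246850371895, 'cy': 192.12018203416483, 'cam_to_world': array([[ 8.35794057e-01,  3.16480766e-01, -4.48651557e-01,
         4.51524305e+01],
       [-5.48638514e-01,  5.12779024e-01, -6.60343436e-01,
        -5.40649433e+02],
       [ 2.10731109e-02,  7.98058643e-01,  6.02211198e-01,
         6.87771832e+02],
       [ 0.00000000e+00,  0.000000
[... 281 characters left out ...]
e-01,  1.11834702e-02,  9.77834144e-03,
         1.27146842e+02],
       [ 1.13223675e-02,  1.47582622e-01,  9.88984921e-01,
         1.05989787e+03],
       [ 0.00000000e+00,  0.00000000e+00,  0.00000000e+00,
         1.00000000e+00]])}
wrist {'fx': 297.3186396354542, 'fy': 297.3186396354542, 'cx': 256.9816412194808, 'cy': 194.1316205788962, 'T_tool_cam': array([[-7.20708200e-05,  9.58696465e-01,  2.84431158e-01,
         8.25908138e+01],
       [ 9.99999415e-01, -2.37875248e-04,  1.05516196e-03,
        -5.05325468e-01],
       [ 1.07923917e-03,  2.84431067e-01, -9.58695887e-01,
        -1.78415236e+02],
       [ 0.00000000e+00,  0.00000000e+00,  0.00000000e+00,
         1.00000000e+00]])}
```

View pics/side0.png

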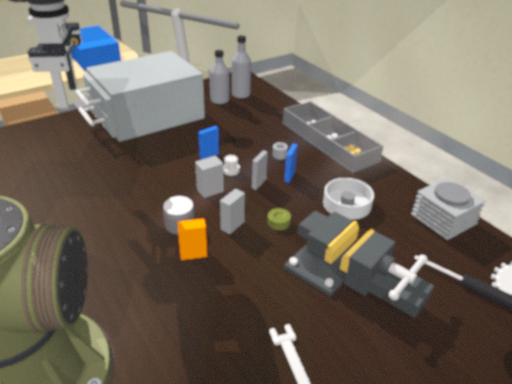

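View pics/top0.png

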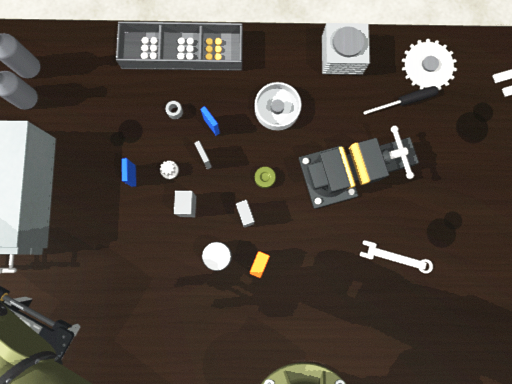

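View pics/wrist0.png

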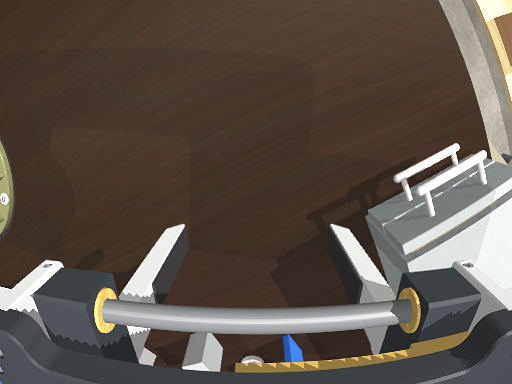

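The top view shows three grey blocks: thick at about (184,204), middle at about (245,213), thin at about (203,154). The look-alikes are blue at (210,121) and (128,172), and orange at (260,264). The vise is at about (355,168). Next I'll enlarge crops.

```bash
python3 - <<'E'
import cv2
im=cv2.imread("pics/top0.png")
cv2.imwrite("pics/c1.png",cv2.resize(im[120:220,280:430],None,fx=5,fy=5,interpolation=cv2.INTER_CUBIC))
cv2.imwrite("pics/c2.png",cv2.resize(im[130:240,160:270],None,fx=5,fy=5,interpolation=cv2.INTER_CUBIC))
im=cv2.imread("pics/side0.png")
cv2.imwrite("pics/c3.png",cv2.resize(im[200:320,280:440],None,fx=5,fy=5,interpolation=cv2.INTER_CUBIC))
E
```

```text
(no output)
```

View pics/c1.png

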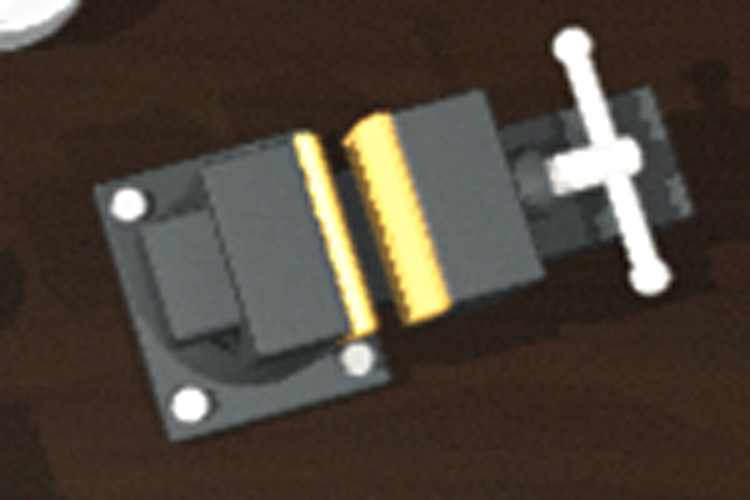

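View pics/c2.png

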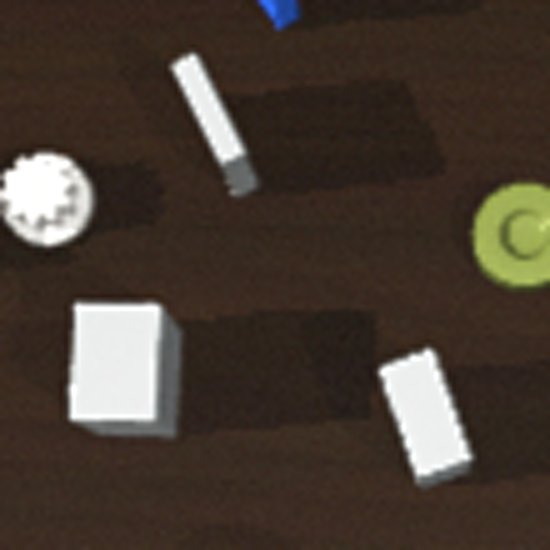

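View pics/c3.png

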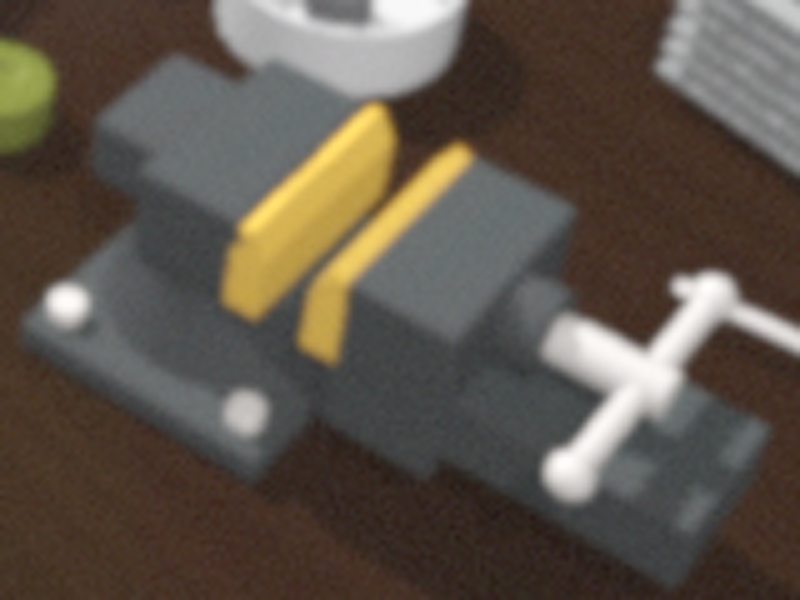

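The vise crop (c1) shows brass bands at the fixed jaw, (300,133) to (365,335) in crop pixels, and at the moving jaw, (345,140)/(390,112) to (408,322)/(450,308). Next I'll turn these into positions.

```bash
cat > h.py <<'E'
import numpy as np
from cell import manip
def ray(n,u,v):
    m=manip.camera_model(n);T=m["cam_to_world"]
    d=T[:3,:3]@np.array([(u-m["cx"])/m["fx"],-(v-m["cy"])/m["fy"],-1.])
    return T[:3,3],d
def atz(n,u,v,z):
    o,d=ray(n,u,v); return o+d*(z-o[2])/d[2]
def proj(n,P):
    m=manip.camera_model(n);T=m["cam_to_world"]
    p=T[:3,:3].T@(np.asarray(P,float)-T[:3,3])
    return np.array([m["cx"]+m["fx"]*p[0]/-p[2], m["cy"]-m["fy"]*p[1]/-p[2]])
E
python3 - <<'E'
from h import *
np.set_printoptions(precision=1,suppress=True)
T=lambda u,v,z:atz("top",280+u/5,120+v/5,z)[:2]
S=lambda u,v,z:atz("side",280+u/5,200+v/5,z)[:2]
B=lambda u,v,z:atz("top",160+u/5,130+v/5,z)[:2]
for nm,p in dict(fixL=[(295,133),(350,335)],fixR=[(312,133),(378,332)],movL=[(345,140),(408,322)],movR=[(390,112),(450,308)]).items():
    a,b=[T(*q,100) for q in p]; d=a-b; print(nm,a,b,np.linalg.norm(d),np.degrees(np.arctan2(d[1],d[0])))
print("side bottom z60 fixin",S(252,320,60),"movin",S(300,345,60),"fix top z100",S(240,237,100),S(378,103,100),"mov top",S(345,285,100),S(470,148,100))
for nm,p in dict(thin=[(171,63),(193,54),(247,155),(222,168)],thick=[(75,302),(160,302),(156,421),(70,420)],mid=[(379,368),(433,347),(472,458),(418,477)]).items():
    q=np.array([B(*c,80) for c in p]); c=q.mean(0)
    e=[np.linalg.norm(q[i]-q[(i+1)%4]) for i in range(4)]
    w=(q[0]+q[1]-q[2]-q[3]); 
    print(nm,c,np.array(e),"yaw of wide axis",np.arctan2(w[1],w[0]))
E
```

```text
fixL [602.7 -70.3] [512.5 -92.7] 92.96192017992661 13.932316223622667
fixR [602.8 -77.8] [ 513.9 -105. ] 92.9053967261546 16.981455318094703
movL [599.8 -92.4] [ 518.5 -118.2] 85.28347392575256 17.62268423582304
movR [ 612.8 -112.7] [ 524.9 -136.8] 91.09967157233113 15.36147304735932
side bottom z60 fixin [ 515.5 -109.2] movin [ 522. -128.] fix top z100 [ 508.8 -103.2] [601.6 -74.8] mov top [ 524.1 -141. ] [ 613.  -112.1]
thin [591.5 235.2] [10.7 52.8 12.6 53.7] yaw of wide axis 0.4852667865696062
thick [477.4 273.1] [37.6 52.9 37.8 52.5] yaw of wide axis -0.004718161053895908
mid [456.2 135.8] [25.6 52.1 25.1 51.2] yaw of wide axis 0.3518555679147031
```

```bash
cat > ov.py <<'E'
from h import *
import cv2
def over(n,src,box,f,P,yaw,gap,out):
    im=cv2.imread(src)[box[1]:box[3],box[0]:box[2]]; im=cv2.resize(im,None,fx=f,fy=f,interpolation=cv2.INTER_CUBIC)
    c,s=np.cos(yaw),np.sin(yaw)
    def px(x,y,z):
        p=proj(n,[P[0]+c*x-s*y,P[1]+s*x+c*y,z]); return tuple(int(round(k)) for k in ((p[0]-box[0]+.5)*f,(p[1]-box[1]+.5)*f))
    for y0,sg,col in ((0,1,(0,0,255)),(-gap,-1,(255,255,0))):
        for dy,z in ((0,60),(0,88),(7,100)):
            cv2.line(im,px(-45,y0+sg*dy,z),px(45,y0+sg*dy,z),col,1)
        for x in(-45,45):
            cv2.line(im,px(x,y0,60),px(x,y0,88),col,1);cv2.line(im,px(x,y0,88),px(x,y0+sg*7,100),col,1)
    return im
E
python3 - <<'E'
from ov import *
for g in (19,32):
    a=over("top","pics/top0.png",(280,120,400,200),4,(559,-97.5),0.28,g,0)
    b=over("side","pics/side0.png",(310,205,410,285),4,(559,-97.5),0.28,g,0)
    cv2.imwrite(f"pics/ov{g}.png",np.hstack([a[:320],b[:320,:320]]))
E
```

```text
(no output)
```

View pics/ov19.png

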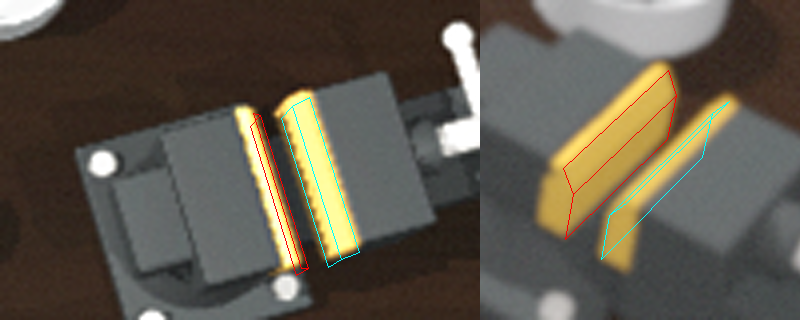

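View pics/ov32.png

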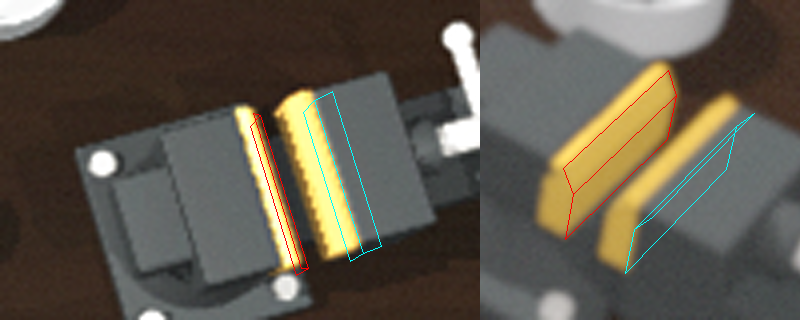

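The top overlay matches a 19 mm gap (ov19) and the 32 mm overlay clearly misses, so block_thin is the one. It is the grey slab at top pixel (203,154). The blue slabs at (210,121) and (128,172) are decoys. Crop c2 shows the chosen slab is grey. I'll refine the vise pose and compute the move.

```bash
cat >> h.py <<'E'
from scipy.spatial.transform import Rotation as Ro
def go(p,yaw):
    s=manip.read_state(); R=Ro.from_euler('xyz',s['eef_rot'])
    G=Ro.from_euler('xyz',[np.pi,0,yaw])
    print("clock",s['clock'],"pos",s['eef_pos'].round(1),"yaw",s['eef_rot'].round(3),"gap",s['finger_gap'].round(1),"F",s['wrist_force'].round(1),"j",s['joints'].round(2))
    print("delta",(R.inv().apply(np.array(p)-s['eef_pos'])/1000).round(4),"rot",(R.inv()*G).as_rotvec().round(4))
E
python3 - <<'E'
from ov import *
go([591.5,235.2,140],0.485+np.pi)
P=(562,-96.5);yw=.27
a=over("top","pics/top0.png",(280,120,400,200),4,P,yw,19,0)
b=over("side","pics/side0.png",(310,205,410,285),4,P,yw,19,0)
cv2.imwrite(f"pics/ov2.png",np.hstack([a[:320],b[:320,:320]]))
S=lambda u,v,z:atz("side",u,v,z)[:2]
im=cv2.imread("pics/side0.png");cv2.imwrite("pics/c4.png",cv2.resize(im[130:250,180:310],None,fx=5,fy=5,interpolation=cv2.INTER_CUBIC))
E
```

```text
Traceback (most recent call last):
  File "h.py", line 17, in go
    print("clock",s['clock'],"pos",s['eef_pos'].round(1),"yaw",s['eef_rot'].round(3),"gap",s['finger_gap'].round(1),"F",s['wrist_force'].round(1),"j",s['joints'].round(2))
                                                                                           ^^^^^^^^^^^^^^^^^^^^^
AttributeError: 'float' object has no attribute 'round'
```

```bash
sed -i "s/s\['finger_gap'\].round(1)/round(s['finger_gap'],1)/" h.py
python3 - <<'E'
from ov import *
go([591.5,235.2,140],0.485+np.pi)
P=(562,-96.5);yw=.27
a=over("top","pics/top0.png",(280,120,400,200),4,P,yw,19,0)
b=over("side","pics/side0.png",(310,205,410,285),4,P,yw,19,0)
cv2.imwrite(f"pics/ov2.png",np.hstack([a[:320],b[:320,:320]]))
im=cv2.imread("pics/side0.png");cv2.imwrite("pics/c4.png",cv2.resize(im[130:250,180:310],None,fx=5,fy=5,interpolation=cv2.INTER_CUBIC))
E
```

```text
clock 0.15 pos [248.4 490.5 205.1] yaw [-3.141 -0.     2.673] gap 93.8 F [0.5 0.6 0.5] j [ 1.04  0.3   1.52  0.    1.32 -0.07]
delta [-0.4214 -0.0727  0.0651] rot [-7.000e-04 -4.000e-04 -9.538e-01]
```

View pics/ov2.png

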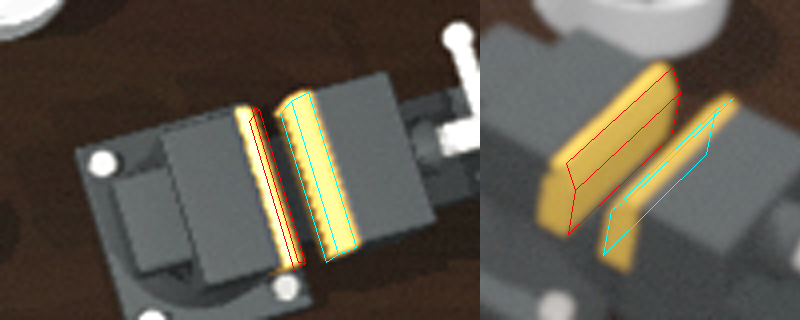

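View pics/c4.png

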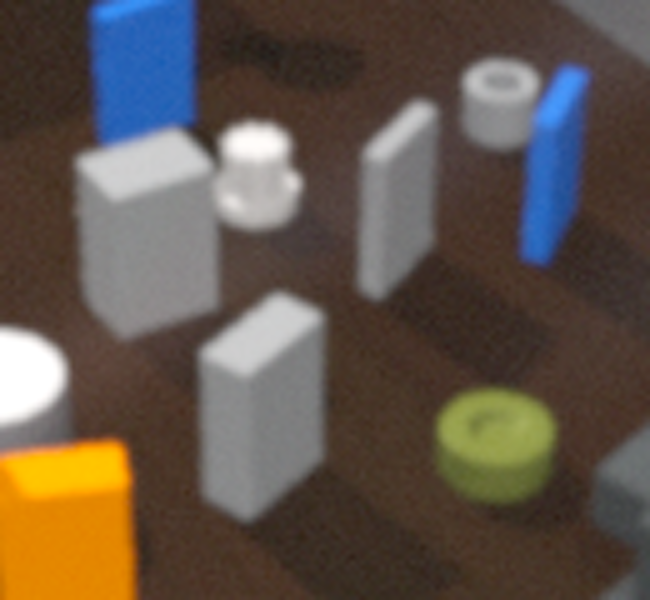

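The side crop shows grey thin slab at crop (400,200), clearly distinct from the blue one at (555,165). The vise fit is at (562,-96.5), yaw 0.27. I'll move above the thin block.

```bash
python3 -m pendant '[{"claw":0.05,"delta_pos":[-0.06,-0.01,0.0],"rotation":[0,0,-0.14]},{"claw":0.05,"delta_pos":[-0.12,-0.02,0.0],"rotation":[0,0,-0.28]},{"claw":0.05,"delta_pos":[-0.18,-0.031,0.01],"rotation":[0,0,-0.42]},{"claw":0.05,"delta_pos":[-0.24,-0.041,0.02],"rotation":[0,0,-0.56]},{"claw":0.05,"delta_pos":[-0.30,-0.052,0.03],"rotation":[0,0,-0.70]},{"claw":0.05,"delta_pos":[-0.36,-0.062,0.045],"rotation":[0,0,-0.84]},{"claw":0.05,"delta_pos":[-0.421,-0.0727,0.06],"rotation":[0,0,-0.954]},{"claw":0.05,"delta_pos":[-0.421,-0.0727,0.065],"rotation":[0,0,-0.954]},{"claw":0.05,"delta_pos":[-0.421,-0.0727,0.065],"rotation":[0,0,-0.954]}]' 30
python3 - <<'E'
from h import *
import cv2
go([591.5,235.2,45],0.485+np.pi)
cv2.imwrite("pics/w1.png",manip.camera("wrist")[:,:,::-1])
E
```

```text
clock: 1.27
eef_pos: [590.5, 235.5, 139.4]
eef_rot: [-3.142, -0.002, -2.658]
wrist_force: [-0.6, 0.1, -0.6]
finger_gap: 50.1
clock 1.275 pos [590.5 235.5 139.4] yaw [-3.142e+00 -2.000e-03 -2.658e+00] gap 50.1 F [-0.6  0.1 -0.6] j [ 0.32  0.55  1.33 -0.    1.27 -1.73]
delta [-0.0009 -0.0007  0.0944] rot [-0.     -0.0022 -0.001 ]
```

View pics/w1.png

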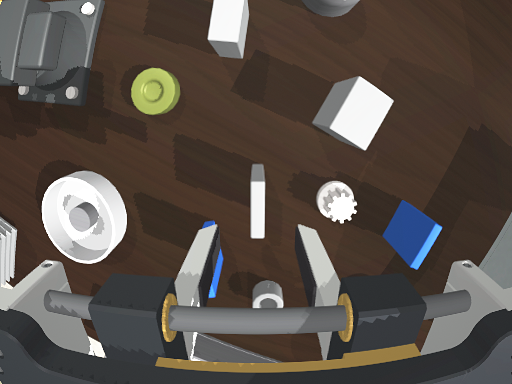

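```bash
cat >> h.py <<'E'
def wproj(P,pos,rot):
    m=manip.camera_model("wrist");T=m["T_tool_cam"]
    t=Ro.from_euler('xyz',rot).inv().apply(np.asarray(P,float)-pos)
    p=T[:3,:3].T@(t-T[:3,3]); q=np.array([p[0],-p[1],-p[2]])
    r=np.hypot(q[0],q[1]);th=np.arctan2(r,q[2])
    return np.array([m["cx"]+m["fx"]*th*q[0]/r,m["cy"]+m["fy"]*th*q[1]/r])
def watz(u,v,z,pos,rot):
    m=manip.camera_model("wrist");T=m["T_tool_cam"]
    a=np.array([(u-m["cx"])/m["fx"],(v-m["cy"])/m["fy"]]);th=np.linalg.norm(a)
    d=np.array([*(a/th*np.sin(th)),np.cos(th)]);d=np.array([d[0],-d[1],-d[2]])
    R=Ro.from_euler('xyz',rot);o=pos+R.apply(T[:3,3]);d=R.apply(T[:3,:3]@d)
    return o+d*(z-o[2])/d[2]
E
python3 - <<'E'
from h import *
import cv2
s=manip.read_state();a=(s['eef_pos'],s['eef_rot'])
c,sn=np.cos(.485),np.sin(.485)
for x,y in((-26,-6),(-26,6),(26,6),(26,-6)):
    print(wproj([591.5+c*x-sn*y,235.2+sn*x+c*y,80],*a).round(1))
im=cv2.imread("pics/w1.png");cv2.imwrite("pics/c5.png",cv2.resize(im[150:250,200:320],None,fx=6,fy=6,interpolation=cv2.INTER_CUBIC))
E
```

```text
[249.3 179.4]
[263.8 179.4]
[263.4 237. ]
[249.7 237. ]
```

View pics/c5.png

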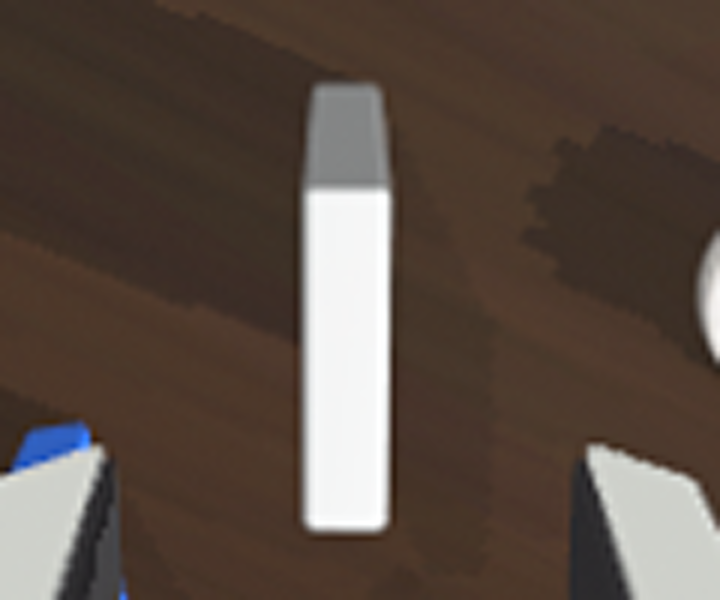

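The block top sits at wrist pixels (250–265, 181–238), within 1.5 px of the prediction, so it's centred and aligned. I'll descend and grip.

```bash
python3 -m pendant '[{"claw":0.05,"delta_pos":[-0.002,0.0005,0.045],"rotation":[0,0,0]},{"claw":0.05,"delta_pos":[-0.002,0.0005,0.085],"rotation":[0,0,0]},{"claw":0.05,"delta_pos":[-0.002,0.0005,0.093],"rotation":[0,0,0]},{"claw":0.05,"delta_pos":[-0.002,0.0005,0.093],"rotation":[0,0,0]},{"claw":0.005,"delta_pos":[-0.002,0.0005,0.093],"rotation":[0,0,0]},{"claw":0.005,"delta_pos":[-0.002,0.0005,0.093],"rotation":[0,0,0]},{"claw":0.005,"delta_pos":[-0.002,0.0005,0.093],"rotation":[0,0,0]},{"claw":0.005,"delta_pos":[-0.002,0.0005,0.093],"rotation":[0,0,0]},{"claw":0.005,"delta_pos":[-0.002,0.0005,0.093],"rotation":[0,0,0]}]' 40
python3 - <<'E'
from h import *
go([562,-96.5,200],0.275+np.pi)
E
```

```text
clock: 2.45
eef_pos: [591.9, 237.4, 47.3]
eef_rot: [-3.141, -0.001, -2.657]
wrist_force: [0.2, -1.0, 1.1]
finger_gap: 11.8
clock 2.45 pos [591.9 237.4  47.3] yaw [-3.141e+00 -1.000e-03 -2.657e+00] gap 11.8 F [ 0.2 -1.   1.1] j [ 0.32  0.65  1.39 -0.    1.1  -1.73]
delta [ 0.1823 -0.2815 -0.1525] rot [-0.0004 -0.0009  0.2101]
```

Gripped at 11.8 mm. I'll lift and carry it above the gap.

```bash
python3 -m pendant '[{"claw":0.005,"delta_pos":[0,0,-0.04],"rotation":[0,0,0]},{"claw":0.005,"delta_pos":[0,0,-0.1],"rotation":[0,0,0]},{"claw":0.005,"delta_pos":[0.03,-0.045,-0.15],"rotation":[0,0,0.04]},{"claw":0.005,"delta_pos":[0.06,-0.095,-0.152],"rotation":[0,0,0.08]},{"claw":0.005,"delta_pos":[0.09,-0.142,-0.152],"rotation":[0,0,0.12]},{"claw":0.005,"delta_pos":[0.12,-0.19,-0.152],"rotation":[0,0,0.16]},{"claw":0.005,"delta_pos":[0.15,-0.237,-0.152],"rotation":[0,0,0.2]},{"claw":0.005,"delta_pos":[0.175,-0.277,-0.152],"rotation":[0,0,0.21]},{"claw":0.005,"delta_pos":[0.1842,-0.2908,-0.152],"rotation":[0,0,0.21]},{"claw":0.005,"delta_pos":[0.1842,-0.2908,-0.152],"rotation":[0,0,0.21]}]'
python3 - <<'E'
from h import *
import cv2
go([564.6,-105.6,150],0.275+np.pi)
for n in("wrist","side"): cv2.imwrite(f"pics/{n}2.png",manip.camera(n)[:,:,::-1])
im=cv2.imread("pics/side2.png");cv2.imwrite("pics/c6.png",cv2.resize(im[120:300,260:440],None,fx=3.3,fy=3.3,interpolation=cv2.INTER_CUBIC))
E
```

```text
clock: 3.7
eef_pos: [564.6, -105.9, 199.3]
eef_rot: [-3.141, -0.001, -2.868]
wrist_force: [0.1, 0.9, -1.4]
finger_gap: 12.3
clock 3.7 pos [ 564.6 -105.9  199.3] yaw [-3.141e+00 -1.000e-03 -2.868e+00] gap 12.3 F [ 0.1  0.9 -1.4] j [-0.25  0.36  1.46 -0.    1.33 -2.09]
delta [-0.0002  0.0003  0.0493] rot [-0.0001 -0.0011 -0.001 ]
```

View pics/wrist2.png

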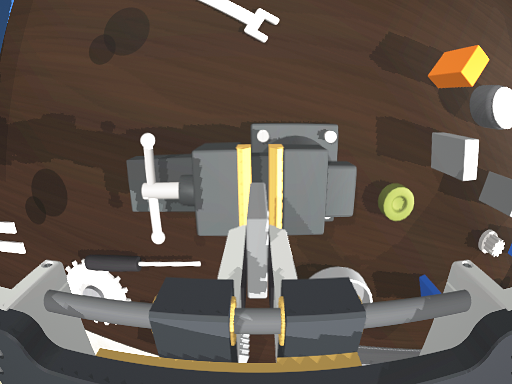

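View pics/c6.png

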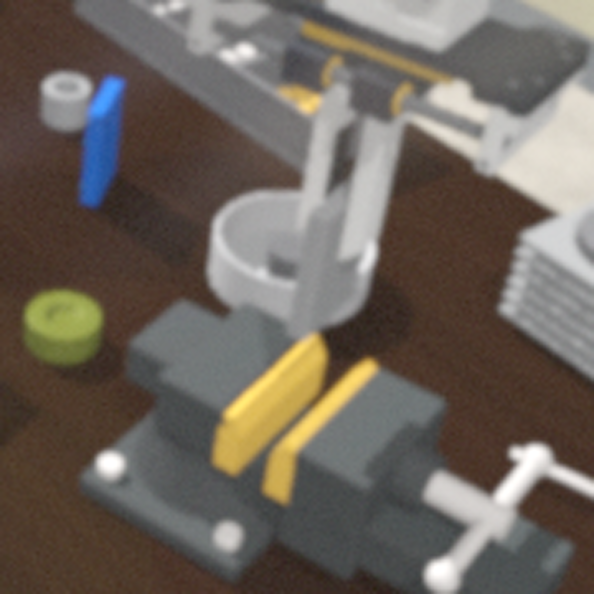

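```bash
cat > wo.py <<'E'
from h import *
import cv2
def wo(src,out,P,yaw,s,box=(220,130,310,240),f=5,gap=19):
    im=cv2.imread(src)[box[1]:box[3],box[0]:box[2]]; raw=im=cv2.resize(im,None,fx=f,fy=f,interpolation=cv2.INTER_CUBIC);im=im.copy()
    c,sn=np.cos(yaw),np.sin(yaw)
    def px(x,y,z):
        p=wproj([P[0]+c*x-sn*y,P[1]+sn*x+c*y,z],s['eef_pos'],s['eef_rot']);return tuple(int(round(k)) for k in((p[0]-box[0]+.5)*f,(p[1]-box[1]+.5)*f))
    for y0,sg,col in((0,1,(0,0,255)),(-gap,-1,(255,255,0))):
        for dy,z in((0,60),(0,88),(7,100)):cv2.line(im,px(-45,y0+sg*dy,z),px(45,y0+sg*dy,z),col,1)
        for x in(-45,45):cv2.line(im,px(x,y0,60),px(x,y0,88),col,1);cv2.line(im,px(x,y0,88),px(x,y0+sg*7,100),col,1)
    im=np.hstack([raw,im]); k=min(1,800/im.shape[1],600/im.shape[0]); cv2.imwrite(out,cv2.resize(im,None,fx=k,fy=k))
E
python3 - <<'E'
from wo import *
wo("pics/wrist2.png","pics/wo1.png",(562,-96.5),.275,manip.read_state())
E
```

```text
(no output)
```

View pics/wo1.png

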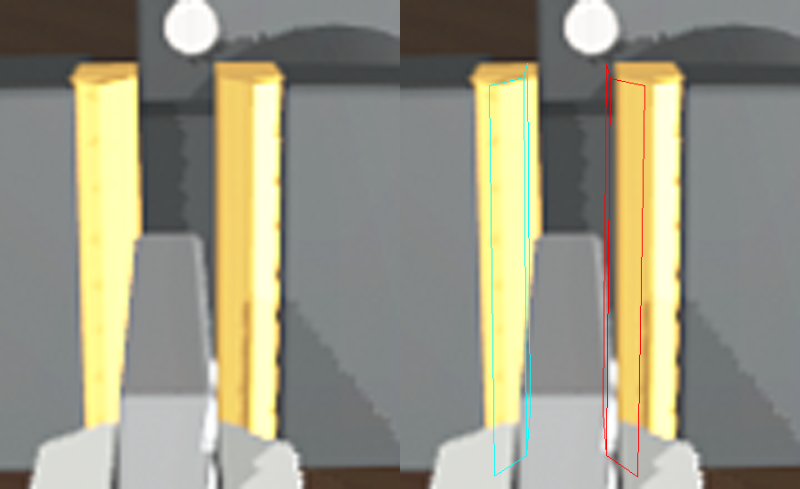

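```bash
python3 - <<'E'
from h import *
s=manip.read_state();R=Ro.from_euler('xyz',s['eef_rot'])
for x in(26,):
  for y in(-6,6):
    for z in (46.5,-33):
      print(y,z,((wproj(s['eef_pos']+R.apply([x,y,z]),s['eef_pos'],s['eef_rot'])-[220,130]+.5)*5*.8889).round(1))
E
```

```text
-6 46.5 [137.9 235.6]
-6 -33 [123.3 401.4]
6 46.5 [206.2 235.6]
6 -33 [224.9 401.4]
```

The wrist view shows the gap's lower edges at crop u 138–217 and the block foot at 137–203, so the block needs to move about 2 mm in tool +y. I'll shift and lower into the lead-in.

```bash
python3 -m pendant '[{"claw":0.005,"delta_pos":[0,0.002,0.025],"rotation":[0,0,0]},{"claw":0.005,"delta_pos":[0,0.002,0.045],"rotation":[0,0,0]},{"claw":0.005,"delta_pos":[0,0.002,0.055],"rotation":[0,0,0]},{"claw":0.005,"delta_pos":[0,0.002,0.055],"rotation":[0,0,0]},{"claw":0.005,"delta_pos":[0,0.002,0.055],"rotation":[0,0,0]}]'
python3 - <<'E'
from wo import *
s=manip.read_state()
go([564.6,-105.6,107.3],0.275+np.pi)
cv2.imwrite(f"pics/wrist3.png",manip.camera("wrist")[:,:,::-1])
cv2.imwrite(f"pics/side3.png",manip.camera("side")[:,:,::-1])
c,sn=np.cos(.275),np.sin(.275)
wo("pics/wrist3.png","pics/wo2.png",(562-2*sn,-96.5+2*c),.275,s)
im=cv2.imread("pics/side3.png");cv2.imwrite("pics/c7.png",cv2.resize(im[160:300,280:440],None,fx=4,fy=4,interpolation=cv2.INTER_CUBIC))
E
```

```text
clock: 4.42
eef_pos: [564.7, -102.3, 145.3]
eef_rot: [-3.141, 0.0, -2.865]
wrist_force: [-0.1, -0.1, -1.5]
finger_gap: 11.8
clock 4.425 pos [ 564.7 -102.3  145.3] yaw [-3.141  0.    -2.865] gap 11.8 F [-0.1 -0.1 -1.5] j [-0.24  0.41  1.52 -0.    1.21 -2.09]
delta [ 0.001  -0.0031  0.038 ] rot [-0.0007  0.0001  0.0014]
```

View pics/wo2.png

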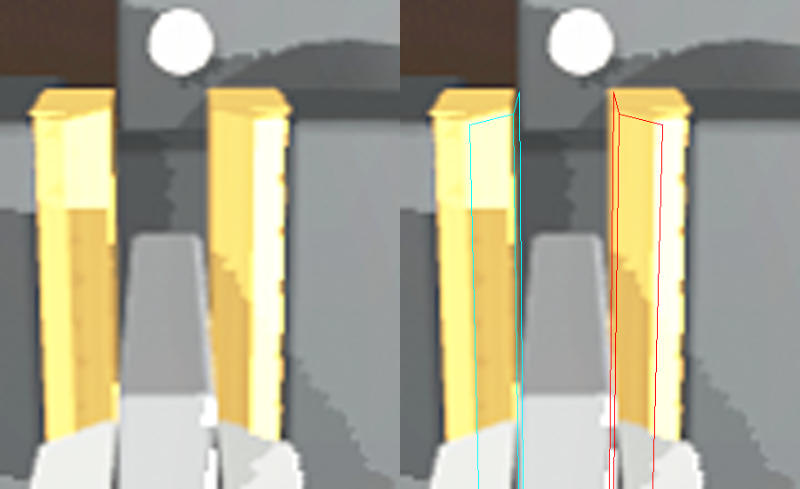

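View pics/c7.png

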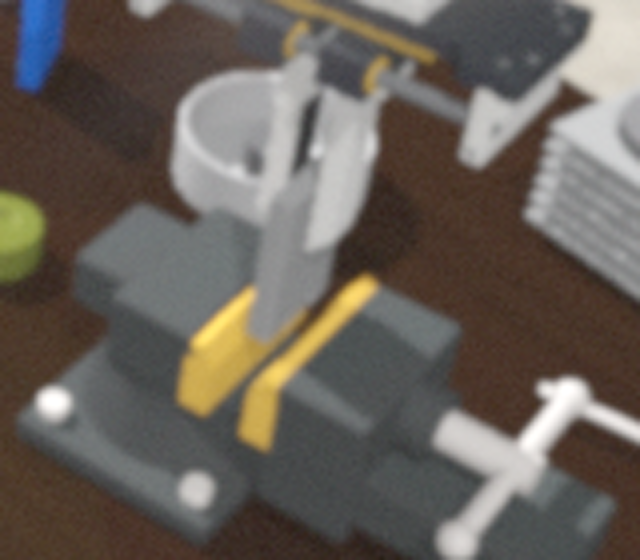

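Centred to about 1 mm: gap centre is at crop u≈162 and block foot at ≈167. Now lowering the rest of the way, with a 1 mm correction.

```bash
python3 -m pendant '[{"claw":0.005,"delta_pos":[0,-0.001,0.012],"rotation":[0,0,0]},{"claw":0.005,"delta_pos":[0,-0.001,0.024],"rotation":[0,0,0]},{"claw":0.005,"delta_pos":[0,-0.001,0.034],"rotation":[0,0,0]},{"claw":0.005,"delta_pos":[0,-0.001,0.0375],"rotation":[0,0,0]},{"claw":0.005,"delta_pos":[0,-0.001,0.0375],"rotation":[0,0,0]}]'
python3 - <<'E'
from wo import *
s=manip.read_state()
go([564.6,-105.6,107.3],0.275+np.pi)
cv2.imwrite(f"pics/side4.png",manip.camera("side")[:,:,::-1])
im=cv2.imread("pics/side4.png");cv2.imwrite("pics/c8.png",cv2.resize(im[160:300,280:440],None,fx=4,fy=4,interpolation=cv2.INTER_CUBIC))
E
```

```text
clock: 5.15
eef_pos: [564.9, -103.5, 107.6]
eef_rot: [-3.141, 0.0, -2.866]
wrist_force: [0.6, 0.3, -0.7]
finger_gap: 11.8
clock 5.15 pos [ 564.9 -103.5  107.6] yaw [-3.141  0.    -2.866] gap 11.8 F [ 0.6  0.3 -0.7] j [-0.24  0.45  1.56 -0.    1.14 -2.09]
delta [ 0.0009 -0.0019  0.0003] rot [-0.0007  0.0002  0.0011]
```

View pics/c8.png

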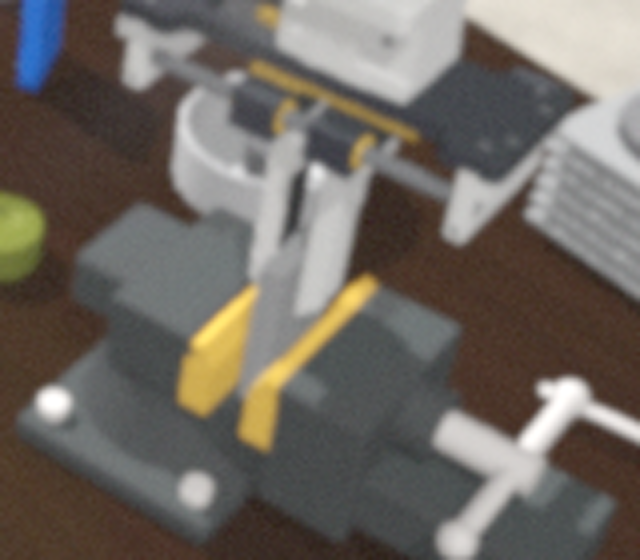

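It went in with no side force. I'll lower a touch further until the bed is felt.

```bash
python3 -m pendant '[{"claw":0.005,"delta_pos":[0,0,0.001],"rotation":[0,0,0]},{"claw":0.005,"delta_pos":[0,0,0.002],"rotation":[0,0,0]}]'
```

```text
clock: 5.45
eef_pos: [565.2, -103.6, 107.2]
eef_rot: [-3.14, 0.001, -2.865]
wrist_force: [-8.8, 1.4, 20.6]
finger_gap: 11.8
```

The bed is felt (20 N up). I'll release and rise.

```bash
python3 -m pendant '[{"claw":0.005,"delta_pos":[0,0,-0.001],"rotation":[0,0,0]},{"claw":0.03,"delta_pos":[0,0,-0.001],"rotation":[0,0,0]},{"claw":0.04,"delta_pos":[0,0,-0.001],"rotation":[0,0,0]},{"claw":0.04,"delta_pos":[0,0,-0.001],"rotation":[0,0,0]},{"claw":0.04,"delta_pos":[0,0,-0.02],"rotation":[0,0,0]},{"claw":0.04,"delta_pos":[0,0,-0.06],"rotation":[0,0,0]},{"claw":0.04,"delta_pos":[0,0,-0.11],"rotation":[0,0,0]},{"claw":0.04,"delta_pos":[0,0,-0.13],"rotation":[0,0,0]},{"claw":0.04,"delta_pos":[0,0,-0.13],"rotation":[0,0,0]}]'
python3 - <<'E'
from wo import *
go([564.6,-105.6,107.3],0.275+np.pi)
for n in("side","wrist"): cv2.imwrite(f"pics/{n}5.png",manip.camera(n)[:,:,::-1])
im=cv2.imread("pics/side5.png");a=cv2.resize(im[180:300,290:430],None,fx=3,fy=3,interpolation=cv2.INTER_CUBIC)
im=cv2.imread("pics/wrist5.png");b=cv2.resize(im[130:250,190:320],None,fx=3,fy=3,interpolation=cv2.INTER_CUBIC)
cv2.imwrite("pics/c9.png",np.hstack([a,b])[:, :800])
E
```

```text
clock: 6.58
eef_pos: [565.4, -103.6, 238.3]
eef_rot: [-3.139, 0.004, -2.866]
wrist_force: [0.1, -0.7, -0.4]
finger_gap: 40.4
clock 6.575 pos [ 565.4 -103.6  238.3] yaw [-3.139  0.004 -2.866] gap 40.4 F [ 0.1 -0.7 -0.4] j [-0.24  0.33  1.4  -0.    1.4  -2.09]
delta [ 0.0018 -0.0014  0.131 ] rot [-0.0026  0.0035  0.0011]
```

View pics/c9.png

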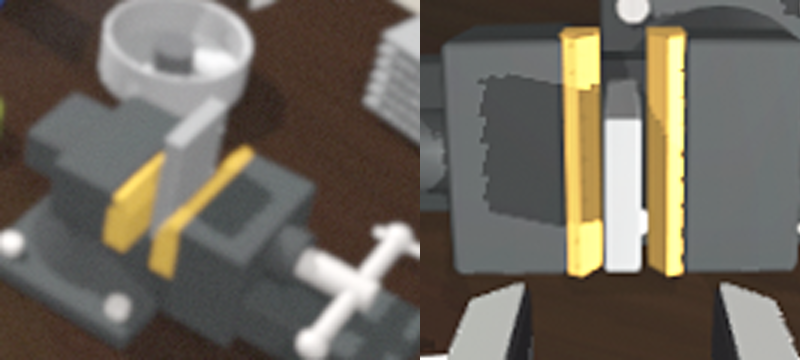

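View pics/side5.png

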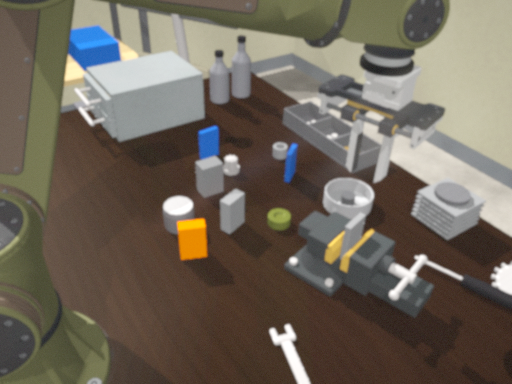

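Block stands in the gap: its top is at wrist pixels u≈252–264, v≈169–220. The other two grey blocks are upright. I'll check numerically, then hand in.

```bash
python3 - <<'E'
from h import *
s=manip.read_state();a=(s['eef_pos'],s['eef_rot'])
c,sn=np.cos(.275),np.sin(.275);O=np.array([562-2*sn,-96.5+2*c])
for nm,(u,v,z) in dict(n1=(605,118,140),n2=(641,118,140),f1=(605,271,140),f2=(641,271,140),jn1=(575,32,100),jn2=(672,32,100),jf=(672,275,100)).items():
    p=watz(190+(u-420)/3,130+v/3,z,*a)[:2]-O; print(nm,"vise x,y",(c*p[0]+sn*p[1]).round(1),(-sn*p[0]+c*p[1]).round(1))
E
```

```text
n1 vise x,y -25.5 -15.5
n2 vise x,y -25.5 -4.2
f1 vise x,y 25.9 -15.7
f2 vise x,y 25.9 -3.8
jn1 vise x,y -48.3 -26.8
jn2 vise x,y -48.4 7.5
jf vise x,y 43.3 8.9
```

```bash
python3 -c "
from cell import manip
print(manip.sign_off())"
```

```text
the job is handed in; nothing more can be done
None
```

The job is handed in after about 6.7 s on the robot's clock: block_thin, the 12 mm block, is standing in the vise gap. In the camera images the jaws matched a 19 mm opening and the 32 mm model clearly did not, so the thin block is the thickest that fits.

- **Placing:** I picked up the grey thin slab, not the blue ones, and lowered it between the brass jaws. At the bed the wrist felt about 20 N upward, then I let go and backed the arm well clear.
- **Position in the gap:** the last wrist picture puts the block about 2–3 mm from the jaws' middle. It sits across the gap from about y = -15.6 to -4 mm, with its thickness along the gap and no visible twist.
- **Foot on the bed:** the block's top measured about 51 mm wide when assumed to be at 140 mm height, against the true 52 mm. That fits the foot being home on the bed.
- **Other blocks:** block_middle and block_thick were never touched and still stand upright in the last side picture.

The cameras disagreed by about 2 mm on where the vise is, which is within the stated calibration error. I used the wrist camera's value for the insertion. No check failed.

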